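Pump up the bench hand pump until its indicator pin pops out

TASK

Pressurise the bench hand pump: first push its vent handle round to the closed stop, then press the plunger down with the fingertips, stroke after stroke, letting it come all the way up each time, until the indicator pin has popped fully out. Only push and press: do not touch the pin, and do not shift or pick up the two bottles and the slide case standing round the pump. Finish with the plunger up and the hand clear.

Things in the scene. Friction and masses are not known exactly. Their poses are not given: they have to be found in the camera images.
- pump: The bench hand pump, screwed to the bench: a light metal housing 66 x 164 mm, 50 mm high, on a grey base plate 110 x 200 x 12 mm, so the housing's top is 62 mm above the bench. Origin under its centre on the bench; z up, y along its length, -x is its front side. On the housing's top, in a row along y: the black mushroom plunger at (0, +52) mm, the indicator pin at (0, -5) mm, the pivot of the vent handle at (0, -58) mm.
- plunger (a joint): Plunger travel, m: 0 = fully up, grows as it is pressed straight down, 0.018 = bottom. A spring brings it back up; it takes about 4 N to start and up to about 12 N near the bottom, a little more when pressed fast. With the vent closed every stroke raises the pin by about 6 mm (the first one by 2 to 9 mm), provided that it goes down at least 0.014 and then comes back above 0.002; short strokes do nothing. With the vent open pumping does nothing.
- plunger_top (a point): Centre of the flat top of the plunger's black mushroom cap, 44 mm across; 112 mm above the bench when up, moves down with it.
- pin (a joint): How far the indicator pin is out, m: 0 = in, 0.030 = fully out. It starts between 0 and 0.005, climbs with the strokes and stays where it is between them; past about 0.022 it pops by itself to fully out and stays there. 3 to 5 full strokes are needed. Further strokes then do no harm.
- pin_tip (a point): Top of the indicator pin, a steel rod 12 mm across between the plunger and the vent; 69 mm above the bench when in (it then shows 3 mm above its collar), 99 mm when fully out, when a dark ring shows at its foot.
- vent (a joint): Vent handle angle, rad, about the vertical through the pivot: near 0 = open, the handle points to the pump's front (-x); 1.4 = closed at its stop, the handle points along the housing to the pump's -y end. It grows anticlockwise seen from above, so the post goes from the front towards -y. It turns freely with about 1.2 N at the post and stays where it is left.
- vent_post (a point): Middle of the exposed part of the upright black post at the end of the vent handle, 50 mm from the pivot: the post is 13 mm across, reaches from about 76 to 102 mm above the bench, and this point is at 90 mm. The flat handle below it lies 70 to 76 mm above the bench.
- white_bottle: Loose white bottle with white cap, 44 mm across, 90 mm high, behind the pump; bystander. Origin at the centre of its underside, z up.
- small_bottle: Loose small bottle, 36 mm across, 75 mm high, behind the pump; bystander. Origin at the centre of its underside, z up.
- slide_case: Loose slide case, a block 30 x 85 x 34 mm (long side along its own y), beside the pump's +y end; bystander. Origin at the centre of its underside, z up.

How it is judged:
On the way, in this order (a step that is already met when the one before it is completed fails the run):
1. the vent handle is turned to its closed stop (value of joint vent above 1.25 rad), for 0.2 s.
2. the plunger is pressed well down (value of joint plunger above 0.013 m).
3. the indicator pin is fully out (value of joint pin above 0.0275 m), for 0.2 s.
At the end, for the whole second after the job is handed in: The vent handle is closed (angle over 1.25 rad of 1.4), the indicator pin is fully out (over 27.5 of 30 mm) and the plunger is up again (within 3 mm of its top) and at rest (value of joint vent above 1.25 rad and value of joint pin above 0.0275 m and value of joint plunger below 0.003 m and velocity of joint each of plunger, pin below 0.01 m/s); the robot touches nothing.
It fails at once if the robot touches the indicator pin (over 1 N) (contact force between any of the fingers, the arm and pin above 1 N).
It fails at once if a bottle or the slide case is lifted or shifted by more than 15 mm (distance of any of white_bottle, small_bottle, slide_case from where it was at the start of the episode above 0.015 m).
It also fails if it takes over 48 s, if anything falls off the work surface, if the arm or the gripper's body presses on something with over 40 N, if the wrist force passes 120 N, or if a joint passes its speed limit or range.

ROBOT

A 7-joint arm with a two-finger parallel gripper is mounted at the origin on a cart in front of the work surface, level with it; the furniture and walls round the work are solid. World frame = base frame: x ahead of the robot, y to its left, z up, the work surface at z = 0. Lengths are in m, angles in rad, forces in N, time in s.
With the tool pointing down it reaches from about 0.4 to 0.85 m from the base axis. Payload 4.5 kg.
Tool frame: the origin (TCP) lies at the very end of the fingers, on their centre line; the grasp point (between the pads) lies 19 mm behind it (bot.grip_depth is the distance from the TCP to the grasp point, in m); z points along the fingers, x is the direction in which the jaws open and shut, and the axes are right-handed (so a half turn about z gives the same grasp; the last joint's range is limited). The gripper opens to 85 mm and grips with 20 to 120 N. Pads are 22 mm wide; open, the fingers measure 114 mm over their backs; the gripper's body (76 mm by 85 mm) begins 54 mm behind the grasp point. The pads swing forward as they close: fully open they stand 13 mm farther back than shut.
Start: joints at [-1.155, 0.689, -0.195, 1.565, 0.157, 0.902, -0.215], TCP at [0.233, 0.58, 0.231] pointing down, gripper open.
Joint ranges: [-3.01, 3.01], [-0.46, 2.08], [-1.47, 1.51], [0.13, 2.56], [-1, 4.14], [0.04, 2.09], [-2.66, 2.66]. Speed limits (rad/s): [2.57, 2.57, 3.14, 3.14, 3.14, 3.14, 3.14].

INTERFACE

Orientations are given as a 3x3 rotation matrix whose columns are the frame's x, y, z axes.
In Python, from rig import bot gives the robot as it stands.
- The arm moves only by the tool play_rows, never from a script. Its argument "plan" is a list that holds one entry, the list of rows, each a list of 5 numbers: the closure in counts, from 0 (fully open) to 255 (shut), then the shift along the tool's x, y, z in m, then the turn about the tool's z in rad. In form: [[[hand, x, y, z, twist], ...]]. A call has 1 to 10 rows; each row is the pose to reach, as a shift and turn from the pose measured when the call began, along the tool's axes at that moment; what a row does not reach only later rows make up. A row lasts 1/8 s, in which the tool goes at most 62.5 mm and 10.7 degrees, less where a joint would pass 70% of its speed; a pose out of reach is approached as far as the arm can. A call with a gripper value outside its range is refused whole. The fingers move at their own pace and stop on an object; "squeeze" is the grip in N (left out, the last holds). Time passes only in rows, so rows that repeat a pose let the fingers close. It gives the time, the measured TCP pose, the force and the opening at its end, in the units of the state.
- bot.state(): the state, without advancing time (a new reading comes with each control period).
- bot.snapshot(name): name is "scene" or "top" or "wrist"; returns (picture, depth): 480x640x3 uint8, blue, green, red; 480x640 float32, m along the optical axis (not along the pixel's ray), 0 where there is no reading.
- bot.get_calibration(name): a dict with "fovy" (degrees; the focal length in pixels is half the picture's height over the tangent of half this angle, whatever the lens; pixels are square), "cx", "cy" (the principal point, pixels), "rvec" (rotation vector, rad) and "tvec" (3), from world to camera coordinates, as OpenCV has them. Camera axes: x right, y down, z forward; pixel columns grow to the right and rows downward; lengths in m; the calibration is good to about 2 mm. A picture is of the moment at which its call begins: read the wrist's pose just before it. get_calibration takes no time and is no camera call; for the wrist camera it gives the pose at the moment of the call.
- bot.job_done(): hands the job in, once; it reports no verdict.
The state is a dict: "t": time; "qpos": joint angles; "joint_vel": joint speeds; "joint_efforts": joint torques, N m; "ee_pos": TCP position; "eef_rot": TCP orientation; "wrist_force": force on the tool from outside, world axes, zero at the start; "ft_torque": the same for the moment, N m; "grip_width": finger opening in m.
Only numpy, scipy, OpenCV 4.12 (cv2) and the standard library are available. Lean on these libraries where they do the work, as an engineer would, in place of code of your own. Each camera call takes 0.05 s, during which the arm holds its last target. There are 200 camera calls.

## Working session

There is one attempt and no reset: what is moved stays moved. The work goes in short steps, Python scripts to look and compute and a tool call to move; the robot and the scene stay as the last step left them, time stands still between calls to the robot, and variables do not carry over. Pictures are saved under pics/ and viewed, about 8 in all and at most 12, crops included, and the job is handed in when it is done.

Besides the shell and the picture viewer there is one more tool, called after "Emit:" as name(argument=value, ...) on one line, values as JSON. play_rows: Moves the arm, as the interface text tells. Its arguments: {"type":"object","properties":{"plan":{"type":"array","items":{"type":"array","items":{"type":"array","items":{"type":"number"}}}},"squeeze":{"type":"number"}},"required":["plan"]}

```bash
ls; mkdir -p pics
cat > h.py <<'E'
import numpy as np, cv2
from rig import bot
def cal(n):
    c=bot.get_calibration(n); f=240/np.tan(np.radians(c["fovy"])/2)
    R=cv2.Rodrigues(np.array(c["rvec"],float))[0]; t=np.array(c["tvec"],float).ravel()
    return f,c["cx"],c["cy"],R,t
def ray(c,u,v):
    f,cx,cy,R,t=c; d=R.T@np.array([(u-cx)/f,(v-cy)/f,1]); return -R.T@t,d
def onz(c,u,v,z):
    o,d=ray(c,u,v); return o+d*(z-o[2])/d[2]
def cloud(c,D):
    f,cx,cy,R,t=c; v,u=np.mgrid[:480,:640]
    P=np.stack([(u-cx)/f*D,(v-cy)/f*D,D],-1)-t
    return P@R
def proj(c,p):
    f,cx,cy,R,t=c; q=R@np.array(p)+t; return np.array([cx+f*q[0]/q[2],cy+f*q[1]/q[2]])
E
python3 - <<'E'
from h import *
s=bot.state(); print({k:np.round(v,3).tolist() for k,v in s.items()})
for n in("top","scene"):
    c=cal(n); p,d=bot.snapshot(n); cv2.imwrite(f"pics/{n}0.png",p); np.savez(f"{n}0.npz",p=p,d=d)
    print(n,c[0],(-c[3].T@c[4]).round(3),(d>0).mean())
E
```

```text
pics
{'t': 0.0, 'qpos': [-1.155, 0.69, -0.195, 1.566, 0.157, 0.902, -0.215], 'joint_vel': [-0.0, 0.001, -0.0, 0.002, -0.001, -0.001, 0.001], 'joint_efforts': [-0.001, -53.96, -1.266, -15.854, 0.009, 0.01, 0.0], 'ee_pos': [0.233, 0.579, 0.23], 'eef_rot': [[0.372, 0.928, -0.001], [0.928, -0.372, -0.002], [-0.002, 0.0, -1.0]], 'wrist_force': [0.689, -0.387, 0.387], 'ft_torque': [0.043, -0.014, -0.004], 'grip_width': 0.086}
top 523.2665905399799 [ 0.493 -0.143  0.948] 0.9959993489583333
scene 529.8543429702643 [0.049 0.369 0.549] 0.9959375
```

View pics/top0.png

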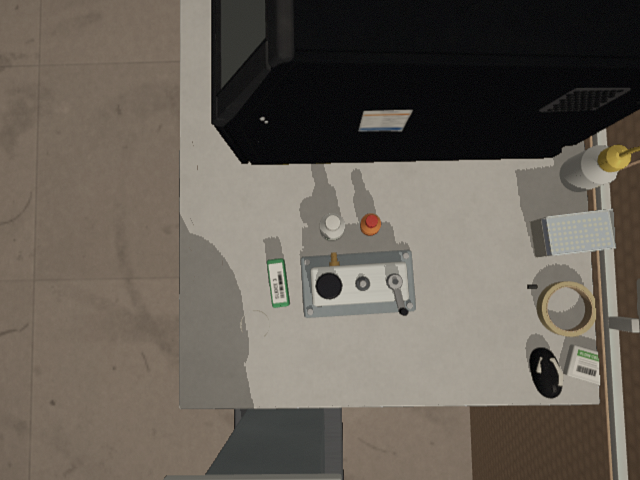

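View pics/scene0.png

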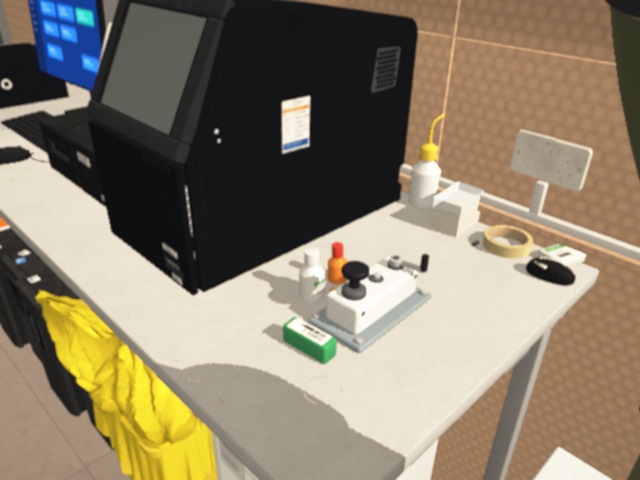

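The top view shows the plunger at about (329,286), the pin at (362,284), the vent pivot at (395,282) and the post at (403,311). The bottles are at (332,226) and (371,224), and the slide case is at (278,283). In the scene view the cap is at (355,270) and the post at (424,263). Next I measure from both views.

Run:
```python
from h import *
T=np.load("top0.npz");S=np.load("scene0.npz");ct,cs=cal("top"),cal("scene")
def blob(p,x0,y0,x1,y1,th=45):
    m=np.zeros(p.shape[:2],np.uint8); m[y0:y1,x0:x1]=(p[y0:y1,x0:x1].max(2)<th)
    n,l,st,ce=cv2.connectedComponentsWithStats(m); i=1+np.argmax(st[1:,4]); return l==i,st[i],ce[i]
def tri(a,b):
    o1,d1=ray(ct,*a);o2,d2=ray(cs,*b); A=np.stack([d1,-d2],1); k=np.linalg.lstsq(A,o2-o1,rcond=None)[0]
    p,q=o1+k[0]*d1,o2+k[1]*d2; return (p+q)/2,np.linalg.norm(p-q)
Ct=cloud(ct,T['d']);Cs=cloud(cs,S['d'])
for nm,bt,bs in(("plunger",(310,268,348,304),(338,255,374,282)),("post",(397,303,412,320),(416,250,432,275))):
    mt,st,a=blob(T['p'],*bt);ms,ss,b=blob(S['p'],*bs)
    zt=Ct[mt][:,2]; print(nm,st,a.round(1),ss,b.round(1),"top depth z pct",np.percentile(zt,[5,50,95]).round(3),"mean",Ct[mt].mean(0).round(3),"scene",np.median(Cs[ms],0).round(3),Cs[ms][:,2].max().round(3))
    print("  tri",tri(a,b), "onz", onz(ct,*a,.112 if nm=="plunger" else .1).round(4))
# housing top plane axis
xy=Ct; m=(abs(Ct[...,2]-.062)<.006); m[:250]=0;m[320:]=0;m[:,:300]=0;m[:,420:]=0
m2=m&(T['p'].min(2)>150)
r=cv2.minAreaRect(Ct[m2][:,:2].astype(np.float32)); print("housing",m2.sum(),r, np.median(Ct[m2][:,2]))
for nm,(u,v),z in(("pin",(362,284),.07),("pivot",(395,282),.076),("white",(332,222),.09),("orange",(371,221),.075),("case",(278,283),.034)):
    print(nm,Ct[v,u].round(3),onz(ct,u,v,z).round(3))
print("machine front edge",Ct[155:168:2,330].round(3).tolist())
cv2.imwrite("pics/crop.png",cv2.resize(T['p'][200:330,255:425],None,fx=4,fy=4,interpolation=cv2.INTER_CUBIC))
```

```text
plunger [316 273  26  26 502] [328.4 285.4] [343 263  24  19 297] [353.5 270.9] top depth z pct [0.109 0.112 0.114] mean [ 0.489 -0.143  0.115] scene [ 0.481 -0.135  0.112] 0.549
  tri (array([ 0.48867847, -0.14289679,  0.10399877]), np.float64(0.0008925438097168109)) onz [ 0.4891 -0.1426  0.112 ]
post [399 308   9   7  48] [402.8 311.1] [421 256   6  15  60] [423.8 262.9] top depth z pct [0.087 0.1   0.103] mean [ 0.446 -0.261  0.099] scene [ 0.44  -0.26   0.091] 0.103
  tri (array([ 0.44409355, -0.26357384,  0.08673906]), np.float64(0.002688517220172061)) onz [ 0.4459 -0.2609  0.1   ]
housing 2075 ((0.48958444595336914, -0.19545364379882812), (0.061835791915655136, 0.15921816229820251), 2.551659345626831) 0.06132910592084402
pin [ 0.49  -0.199  0.07 ] [ 0.49  -0.199  0.07 ]
pivot [ 0.493 -0.252  0.081] [ 0.493 -0.253  0.076]
white [ 0.593 -0.151  0.092] [ 0.593 -0.151  0.09 ]
orange [ 0.595 -0.216  0.075] [ 0.595 -0.216  0.075]
case [ 0.494 -0.055  0.035] [ 0.494 -0.055  0.034]
machine front edge [[0.71, -0.15, 0.073], [0.709, -0.15, 0.059], [0.71, -0.15, 0.043], [0.709, -0.15, 0.03], [0.709, -0.15, 0.016], [0.709, -0.15, -0.002], [0.705, -0.15, -0.001]]
```

View pics/crop.png

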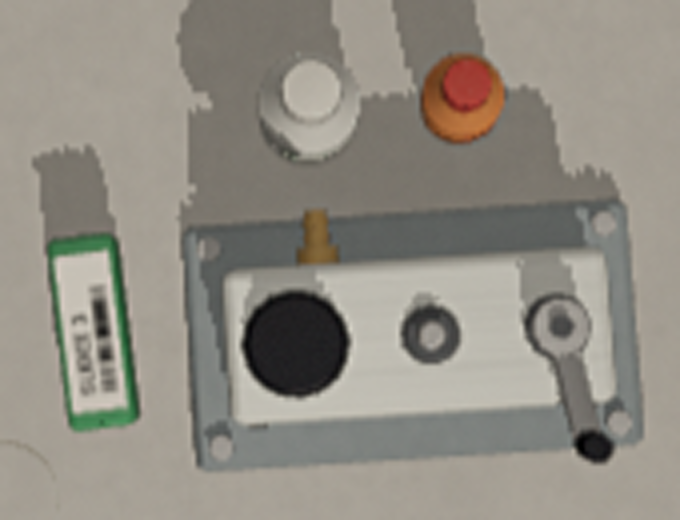

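The crop shows the post about 0.15 rad past the front direction. The pump's yaw is about +2.3° and its front faces the robot. I will approach over (0.45, 0.2) with the fingers shut, turning the jaws along y on the way.

Emit:
play_rows(plan=[[[255, -0.271, 0.342, 0, -0.1], [255, -0.271, 0.342, 0, -0.2], [255, -0.271, 0.342, 0, -0.3], [255, -0.271, 0.342, 0, -0.42], [255, -0.271, 0.342, 0, -0.42], [255, -0.271, 0.342, 0, -0.42], [255, -0.271, 0.342, 0, -0.42], [255, -0.47, 0.42, 0, -0.42], [255, -0.47, 0.42, 0, -0.42], [255, -0.47, 0.42, 0, -0.42]]])

```text
t: 1.35
ee_pos: [0.4473, 0.011, 0.2312]
eef_rot: [[-0.038, 0.999, -0.001], [0.999, 0.038, -0.002], [-0.002, -0.001, -1.0]]
wrist_force: [1.9, -0.3, 0.5]
grip_width: 0.0001
```

Emit:
play_rows(plan=[[[255, -0.233, -0.011, 0, 0], [255, -0.233, -0.011, 0, 0], [255, -0.233, -0.011, 0, 0], [255, -0.233, -0.011, 0, 0], [255, -0.233, -0.011, 0.05, 0], [255, -0.233, -0.011, 0.1, 0], [255, -0.233, -0.011, 0.144, 0], [255, -0.233, -0.011, 0.144, 0]]])

```text
t: 2.35
ee_pos: [0.4429, -0.2216, 0.0852]
eef_rot: [[-0.039, 0.999, -0.007], [0.999, 0.039, 0.0], [0.001, -0.007, -1.0]]
wrist_force: [-0.6, 0.2, 0.0]
grip_width: 0.0002
```

Run:
```python
from h import *
p,d=bot.snapshot("scene"); cv2.imwrite("pics/s1.png",cv2.resize(p[180:380,260:500],None,fx=3,fy=3))
s=bot.state(); o=s["ee_pos"];R=np.array(s["eef_rot"]); print(s["t"],o,s["wrist_force"])
piv=np.array([.493,-.2525])
for th in (.15,.5,.9,1.2,1.4,1.5):
    a=np.radians(182.3)+th; r=np.array([np.cos(a),np.sin(a)]); tg=np.array([-r[1],r[0]])
    q=piv+.05*r-.021*tg; print(th,q.round(3),(R.T@np.r_[q-o[:2],0]).round(3))
```

```text
2.4 [ 0.44443452 -0.22205122  0.08701748] [-0.64045532 -0.26588405  0.38916173]
0.15 [ 0.44  -0.241] [-0.019 -0.005  0.   ]
0.5 [ 0.439 -0.26 ] [-0.038 -0.007  0.   ]
0.9 [ 0.447 -0.28 ] [-0.058 -0.     0.   ]
1.2 [ 0.457 -0.293] [-0.071  0.01   0.   ]
1.4 [ 0.466 -0.299] [-0.078  0.018 -0.   ]
1.5 [ 0.47  -0.302] [-0.081  0.023 -0.   ]
```

View pics/s1.png

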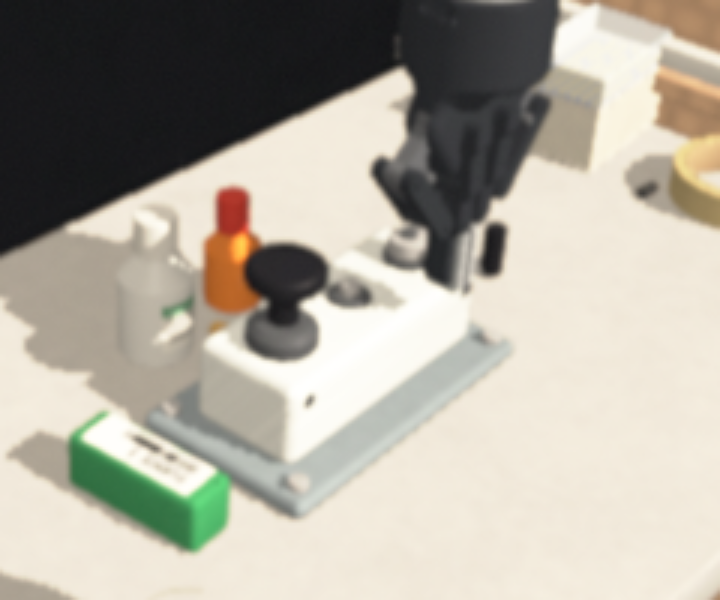

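The shut fingers (around (450,270) in the crop) stand just on the plunger side of the post (493,250). I push along the arc.

Emit:
play_rows(plan=[[[255, -0.02, -0.005, 0, 0], [255, -0.03, -0.007, 0, 0], [255, -0.04, -0.007, 0, 0], [255, -0.05, -0.004, 0, 0], [255, -0.059, 0.0, 0, 0], [255, -0.066, 0.006, 0, 0], [255, -0.072, 0.011, 0, 0], [255, -0.076, 0.016, 0, 0], [255, -0.079, 0.02, 0, 0], [255, -0.08, 0.023, 0, 0]]])

```text
t: 3.65
ee_pos: [0.4698, -0.3015, 0.0868]
eef_rot: [[-0.038, 0.999, -0.005], [0.999, 0.038, -0.001], [-0.001, -0.006, -1.0]]
wrist_force: [-4.9, 1.0, 1.1]
grip_width: 0.0003
```

```bash
cat > look.py <<'E'
from h import *
import sys
n=sys.argv[1]
ims=[]
for c,(y0,y1,x0,x1) in(("scene",(200,350,280,480)),("top",(200,350,240,440))):
    p,d=bot.snapshot(c); ims.append(cv2.resize(p[y0:y1,x0:x1],(400,300),interpolation=cv2.INTER_CUBIC))
cv2.imwrite(f"pics/{n}.png",np.hstack(ims))
s=bot.state(); print(round(s["t"],2),np.round(s["ee_pos"],4),np.round(s["wrist_force"],1))
E
python3 look.py v2
```

```text
3.75 [ 0.4697 -0.3014  0.0869] [-3.5 -0.8  0.5]
```

View pics/v2.png

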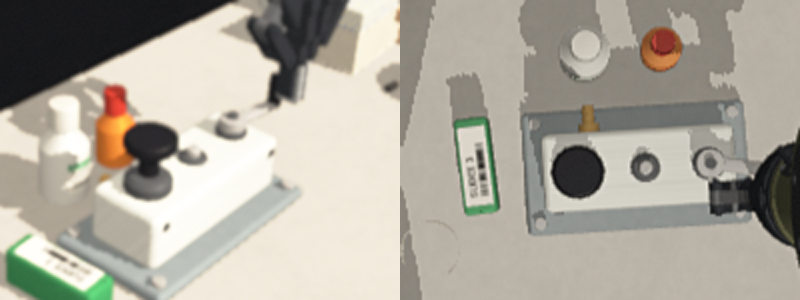

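The handle now points towards -y, at about (735,165) in the right half. The contact force is about 4 N, so I push a little further to confirm the stop.

Emit:
play_rows(plan=[[[255, 0, 0.003, 0, 0], [255, 0, 0.006, 0, 0], [255, 0, 0.006, 0, 0]]])

```text
t: 4.12
ee_pos: [0.47, -0.3016, 0.0865]
eef_rot: [[-0.037, 0.999, -0.016], [0.999, 0.037, -0.001], [-0.001, -0.016, -1.0]]
wrist_force: [-11.5, -1.0, 7.8]
grip_width: -0.0
```

The force rises with no motion, so that is the stop. I back off, lift and go over the plunger.

Emit:
play_rows(plan=[[[255, 0, -0.02, 0, 0], [255, 0.01, -0.03, -0.03, 0], [255, 0.02, -0.03, -0.07, 0], [255, 0.07, -0.03, -0.07, 0], [255, 0.12, -0.02, -0.07, 0], [255, 0.158, 0.025, -0.06, 0], [255, 0.158, 0.025, -0.05, 0], [255, 0.158, 0.025, -0.05, 0]]])

```text
t: 5.12
ee_pos: [0.49, -0.1426, 0.1355]
eef_rot: [[-0.038, 0.999, -0.017], [0.999, 0.038, -0.001], [-0.001, -0.017, -1.0]]
wrist_force: [-0.5, -0.6, 1.1]
grip_width: -0.0002
```

```bash
python3 look.py v3
```

```text
5.22 [ 0.4895 -0.1439  0.136 ] [-0.  -0.2 -0.4]
```

View pics/v3.png

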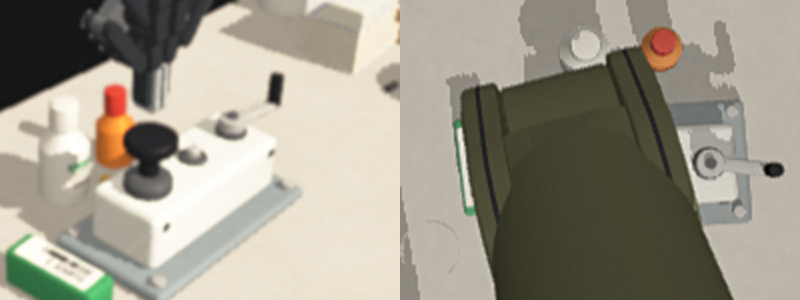

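The vent handle lies along -y (post at (773,170), pivot at (710,163)), and the fingers stand over the cap. First stroke.

Emit:
play_rows(plan=[[[255, 0, 0, 0.018, 0], [255, 0, 0, 0.026, 0], [255, 0, 0, 0.033, 0], [255, 0, 0, 0.039, 0], [255, 0, 0, 0.042, 0], [255, 0, 0, 0.042, 0]]])

```text
t: 5.98
ee_pos: [0.4883, -0.1455, 0.0948]
eef_rot: [[-0.033, 0.999, -0.017], [0.999, 0.033, -0.004], [-0.003, -0.017, -1.0]]
wrist_force: [-2.6, -2.0, 9.5]
grip_width: 0.0002
```

Emit:
play_rows(plan=[[[255, 0, 0.001, -0.014, 0], [255, 0, 0.001, -0.028, 0], [255, 0, 0.001, -0.028, 0], [255, 0, 0.001, -0.028, 0], [255, 0, 0.001, -0.018, 0], [255, 0, 0.001, -0.012, 0], [255, 0, 0.001, -0.006, 0], [255, 0, 0.001, -0.001, 0], [255, 0, 0.001, 0.0, 0], [255, 0, 0.001, 0.0, 0]]])

```text
t: 7.22
ee_pos: [0.4898, -0.1454, 0.0948]
eef_rot: [[-0.034, 0.999, -0.016], [0.999, 0.034, -0.004], [-0.004, -0.016, -1.0]]
wrist_force: [-0.5, 0.4, 8.1]
grip_width: 0.0001
```

Emit:
play_rows(plan=[[[255, 0, 0.001, -0.014, 0], [255, 0, 0.001, -0.028, 0], [255, 0, 0.001, -0.028, 0], [255, 0, 0.001, -0.028, 0], [255, 0, 0.001, -0.018, 0], [255, 0, 0.001, -0.012, 0], [255, 0, 0.001, -0.006, 0], [255, 0, 0.001, -0.001, 0], [255, 0, 0.001, 0.0, 0], [255, 0, 0.001, 0.0, 0]]])

```text
t: 8.48
ee_pos: [0.4913, -0.1454, 0.0947]
eef_rot: [[-0.034, 0.999, -0.015], [0.999, 0.034, -0.004], [-0.004, -0.016, -1.0]]
wrist_force: [0.2, 0.3, 8.0]
grip_width: 0.0004
```

Emit:
play_rows(plan=[[[255, 0, 0, -0.014, 0], [255, 0, 0, -0.028, 0], [255, 0, 0, -0.028, 0], [255, 0, 0, -0.028, 0]]])

```text
t: 8.98
ee_pos: [0.4914, -0.1453, 0.1227]
eef_rot: [[-0.034, 0.999, -0.016], [0.999, 0.034, -0.004], [-0.004, -0.016, -1.0]]
wrist_force: [-0.2, 0.1, -0.0]
grip_width: 0.0
```

```bash
python3 look.py v4
```

```text
9.07 [ 0.4913 -0.1452  0.1224] [-0.5  0.8 -0.4]
```

View pics/v4.png

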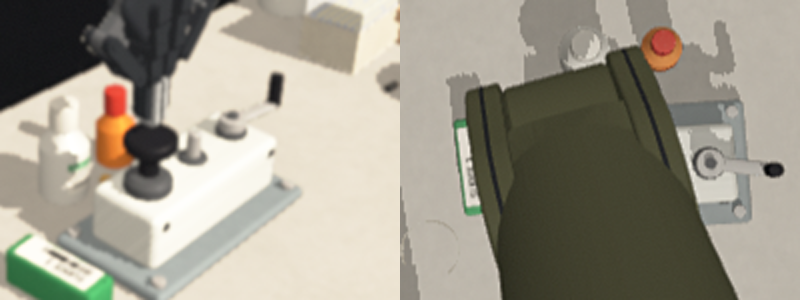

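After 3 strokes the pin at (195,143) is partly out, the plunger is up, and the bottles and case stand as before. I add two more strokes, since extra ones do no harm.

Emit:
play_rows(plan=[[[255, 0, 0, 0.01, 0], [255, 0, 0, 0.016, 0], [255, 0, 0, 0.022, 0], [255, 0, 0, 0.027, 0], [255, 0, 0, 0.0285, 0], [255, 0, 0, 0.0285, 0], [255, 0, 0, 0.014, 0], [255, 0, 0, 0, 0], [255, 0, 0, 0, 0], [255, 0, 0, 0, 0]]])

```text
t: 10.32
ee_pos: [0.4909, -0.1453, 0.1223]
eef_rot: [[-0.034, 0.999, -0.017], [0.999, 0.034, -0.004], [-0.004, -0.017, -1.0]]
wrist_force: [-0.5, 0.4, 1.0]
grip_width: -0.0
```

Emit:
play_rows(plan=[[[255, 0, 0, 0.01, 0], [255, 0, 0, 0.016, 0], [255, 0, 0, 0.022, 0], [255, 0, 0, 0.027, 0], [255, 0, 0, 0.0285, 0], [255, 0, 0, 0.0285, 0], [255, 0, 0, 0.014, 0], [255, 0, 0, 0, 0], [255, 0, 0, 0, 0], [255, 0, 0, 0, 0]]])

```text
t: 11.58
ee_pos: [0.4904, -0.1453, 0.1221]
eef_rot: [[-0.033, 0.999, -0.018], [0.999, 0.033, -0.004], [-0.004, -0.018, -1.0]]
wrist_force: [-0.8, -0.4, -0.8]
grip_width: 0.0001
```

Emit:
play_rows(plan=[[[255, 0, 0, -0.06, 0], [255, 0, 0, -0.1, 0], [255, 0.06, -0.03, -0.1, 0], [255, 0.12, -0.06, -0.1, 0], [255, 0.18, -0.06, -0.1, 0], [255, 0.2, -0.06, -0.1, 0], [255, 0.2, -0.06, -0.1, 0]]])

```text
t: 12.45
ee_pos: [0.4251, 0.0552, 0.2223]
eef_rot: [[-0.039, 0.999, -0.018], [0.999, 0.039, -0.003], [-0.003, -0.018, -1.0]]
wrist_force: [-0.6, 0.3, -0.1]
grip_width: 0.0
```

```bash
python3 look.py v5
python3 - <<'E'
from h import *
c=cal("top");p,d=bot.snapshot("top");C=cloud(c,d)
for nm,(x,y),z0 in(("pin",(.49,-.1995),.066),("cap",(.489,-.1426),.1)):
    m=(np.hypot(C[...,0]-x,C[...,1]-y)<.015)&(C[...,2]>z0)&(C[...,2]<.15); print(nm,m.sum(),np.percentile(C[m][:,2],[10,50,90]).round(4) if m.any() else "")
E
```

```text
12.55 [0.4252 0.052  0.2221] [ 0.5 -0.7  0.9]
pin 87 [0.0664 0.0929 0.0994]
cap 274 [0.1097 0.1116 0.1136]
```

View pics/v5.png

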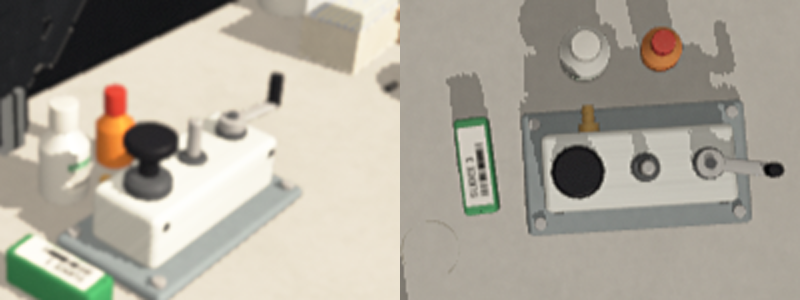

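The pin now stands clearly higher, tip at about (195,120). I check its height more carefully, since 91 mm would mean not yet popped and 99 mm means popped.

Run:
```python
from h import *
c=cal("top");z=[]
for _ in range(4):
    p,d=bot.snapshot("top");C=cloud(c,d); m=(np.hypot(C[...,0]-.4905,C[...,1]-.1995*-1)<.006)&(C[...,2]>.08)&(C[...,2]<.15) if 0 else (np.hypot(C[...,0]-.4905,C[...,1]+.1995)<.006)&(C[...,2]>.08)
    z+=list(C[m][:,2])
print("pin",len(z),np.percentile(z,[20,50,80]).round(4))
s=cal("scene"); 
for h in(.091,.099): q=proj(s,[.4905,-.1995,h]); print(h,q.round(1),"in v5:",((q-[280,200])*2).round(1))
p,d=bot.snapshot("scene"); cv2.imwrite("pics/pin.png",cv2.resize(p[240:300,350:410],(600,600),interpolation=cv2.INTER_CUBIC))
```

```text
pin 151 [0.097  0.0982 0.0993]
0.091 [375.9 263.9] in v5: [191.7 127.7]
0.099 [376.2 259.6] in v5: [192.4 119.3]
```

View pics/pin.png

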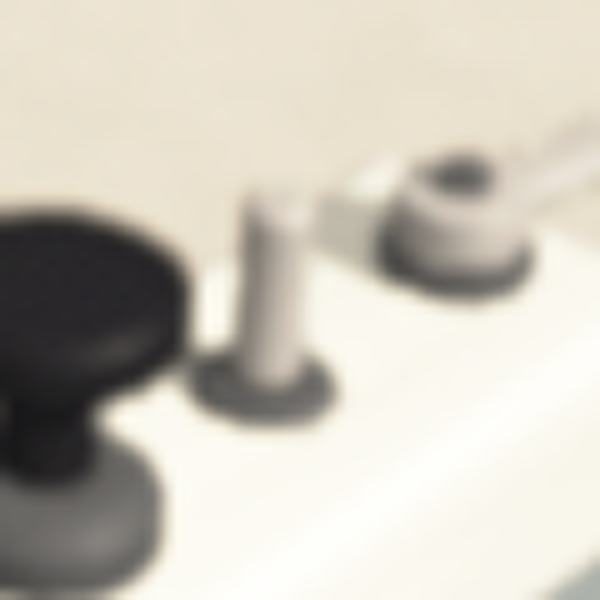

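The pin tip shows at scene row 260, which matches 99 mm (row 259.6), and the depth reading gives 98 mm. The pin is fully out, so I hand in.

```bash
python3 -c "
from rig import bot; print(bot.job_done())"
```

```text
the job is handed in; nothing more can be done
None
```

I closed the vent and gave the plunger five strokes, after which the indicator pin measured fully out. The job was handed in at about 13 s of the 48 s allowed; no verdict was reported.

- **Vent:** I pushed the handle round with the shut fingers until the force rose to about 12 N with no further motion, which I took as the closed stop. Later pictures show it lying along the pump's -y end.
- **Strokes:** for the three strokes I could read at the bottom, the fingertips reached 94.7–94.8 mm, about 17 mm of travel. The last two were commanded to the same depth but not read there. The plunger was let up after each one.
- **Pin:** its tip measured 98 mm by depth. Its row in the scene picture (260) matches 99 mm, the popped height.
- **Plunger and hand:** the cap is back at 112 mm (up), and the hand is clear at about 0.22 m height beside the pump.
- **Bottles and slide case:** they look unmoved in the pictures, but I did not re-measure their positions.

One check was unclear: in the blurred close-up I could not tell the dark ring at the pin's foot from its dark collar. I relied on the two height measurements instead. I also viewed nine pictures rather than the planned eight.

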